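Set a spreader's metering gate by counted crank turns

ROBOT

A 6-joint arm with a two-finger parallel gripper is mounted at the origin on the work surface. World frame = base frame: x ahead of the robot, y to its left, z up, the work surface at z = 0. Lengths are in m, angles in rad, forces in N, time in s.
With the tool pointing down it reaches from about 0.3 to 1 m from the base axis. Payload 5.1 kg.
Tool frame: the origin (TCP) lies at the very end of the fingers, on their centre line; the grasp point (between the pads) lies 19 mm behind it (pinch_z is the distance from the TCP to the grasp point, in m); z points along the fingers, y is the line along which they close (so a half turn about z gives the same grasp; the last joint's range is limited). The gripper opens to 95 mm and grips with 3 to 60 N. Pads are 20 mm wide; open, the fingers measure 119 mm over their backs; the gripper's body (75 mm by 180 mm) begins 59 mm behind the grasp point.
Start: joints at [-1.195, 0.124, 1.65, -0, 1.367, -0.083], TCP at [0.288, -0.583, 0.215] pointing down, gripper open.
Joint ranges: [-2.61, 2.61], [-1.02, 2.33], [0.03, 2.71], [-1.35, 4.49], [0.32, 2.68], [-2.91, 2.91]. Speed limits (rad/s): [2.57, 2.57, 3.14, 3.14, 3.14, 3.14].

INTERFACE

Orientations are given as a unit quaternion [x, y, z, w].
In Python, from plant import state, snapshot, camera_info, sign_off, pinch_z gives the robot as it stands.
- The arm moves only by the shell command python3 -m pendant 'ROWS' [FORCE]. ROWS is text: rows parted by semicolons, each of 5 numbers parted by spaces: the closure in counts, from 0 (fully open) to 255 (shut), then the shift along the world's x, y, z in cm, then the turn about the world's z in degrees. A call has 1 to 12 rows; each row is the pose to reach, as a shift and turn from the pose commanded when the call began; what a row does not reach only later rows make up. A row lasts 1/12 s, in which the tool goes at most 41.7 mm and 7.16 degrees, less where a joint would pass 70% of its speed; a pose out of reach is approached as far as the arm can. A call with a gripper value outside its range is refused whole. The fingers move at their own pace and stop on an object; FORCE is the grip in N (left out, the last holds). Time passes only in rows, so rows that repeat a pose let the fingers close. It gives the time, the measured TCP pose, the force, the opening and the grip force at its end, in the units of the state.
- state(): the state, without advancing time (a new reading comes with each control period).
- snapshot(name): name is "side" or "top"; returns (picture, depth): 480x640x3 uint8, red, green, blue; 480x640 float32, m along the optical axis (not along the pixel's ray), 0 where there is no reading.
- camera_info(name): a dict with "fx", "fy", "cx", "cy" (pixels), "rvec" (rotation vector, rad) and "tvec" (3), from world to camera coordinates, as OpenCV has them. Camera axes: x right, y down, z forward; pixel columns grow to the right and rows downward; lengths in m; the calibration is good to about 2 mm. A picture is of the moment at which its call begins. camera_info takes no time and is no camera call.
- sign_off(): hands the job in; it is judged then, once.
The state is a dict: "clock": time; "joint_positions": joint angles; "qd": joint speeds; "tau": joint torques, N m; "eef_pos": TCP position; "orientation": TCP orientation; "force": force on the tool from outside, world axes, zero at the start; "moment": the same for the moment, N m; "opening": finger opening in m; "grip_force": force on a finger pad.
Only numpy, scipy, OpenCV 4.12 (cv2) and the standard library are available. Lean on these libraries where they do the work, as an engineer would, in place of code of your own. Each camera call takes 0.05 s, during which the arm holds its last target. There are 200 camera calls.

TASK

Set the metering gate of the fertiliser spreader unit on the bench: crank the gate down until it just seats, without forcing it (the unit only stands on the bench and must not be tipped or shoved), then open it by exactly three full turns of the crank. Then swing the clamp lever on the end of the yoke fully over to lock the setting, leaving the tray, tin and spanner beside the unit where they are.

Things in the scene. Friction and masses are not known exactly. Their poses are not given: they have to be found in the camera images.
- gate_unit: Metering unit, about 6.5 kg, standing loose on the bench (not bolted): hopper on a steel base plate 275 x 310 mm under a grey crosshead (yoke, 50 x 310 mm, its top 204 mm above the bench). Origin on the bench under the crank axis; x points to the chute and gate side, y along the yoke to the clamp lever, z up. Hopper rim 183 mm high, on the -x side.
- crank_axis (a point): Upright axis of spindle and crank, at the yoke's top (204 mm up); axes as the unit. Anticlockwise from above raises the gate 1.5 mm a turn, clockwise lowers it. It turns stiffly (3 to 5 N at the grip), stays where it is left and has some 12 turns of travel up from the seat.
- crank: Hand crank on the spindle: flat dark steel arm with a black revolving grip on its end. Origin on the crank axis, 214 mm above the bench; own x points along the arm to the grip. It is clamped on the spindle at any angle, so its angle does not tell where the seat is, and starts 0.3 to 1.2 turns above it. No dial, no counter. Above some 25 N at the grip the unit would tip or skid.
- grip_mid (a point): Point on the axis of the crank's revolving grip, 270 mm above the bench, 55 mm from the crank axis. The grip is an upright black cylinder 26 mm in diameter from 232 to 294 mm above the bench, spinning freely on its pin, so that fingers that pinch it need not turn with it. It is smooth: a pinch of 12 N slips off under load, 30 N holds.
- gate_edge (a point): Middle of the lower edge of the gate, a steel plate 160 mm wide and 5 mm thick that slides up and down in its guides 11 mm to the -x side of the crank axis. It seats on the sill, some 55 to 60 mm above the bench, and there the crank stops dead.
- clamp_lever (a joint): Angle of the clamp lever about its upright pivot: about 0 (0 to 0.3 at the start) is loose, the lever pointing along the unit's -x; it grows clockwise seen from above, to its stop at 1.5 (locked, lever pointing along the unit's +y, outward from the yoke's end). It needs about 3 N at its tip and stays where it is left.
- lever_tip (a point): Point near the end of the clamp lever, 62 mm from its pivot, 232 mm above the bench. The lever is a black round bar 13 mm thick with a ball end of 18 mm; its axis is level here, so the bar spans 225 to 239 mm above the bench.
- lever_pivot (a point): Pivot of the clamp lever on the end of the yoke, 137 mm from the crank axis along the unit's +y, at the yoke's top face (204 mm above the bench); axes as the unit. Its hub is 26 mm in diameter and 26 mm tall.
- tray: Loose open grey tray 150 x 220 x 45 mm under the chute; stays where it is.
- grease_tin: Loose grey tin, 72 mm in diameter, 70 mm tall, beside the unit; stays where it is.
- spanner: Loose open spanner, 160 mm long, beside the unit; stays where it is.

How it is judged:
By the outcome, as a careful person would: the job done as asked, in the order asked, and still so for the second after the job is handed in, with the robot touching nothing.
It also fails if it takes over 72 s, if anything falls off the work surface, if the arm or the gripper's body presses on something with over 40 N, if the wrist force passes 120 N, or if a joint passes its speed limit or range.

## Working session

There is one attempt and no reset: what is moved stays moved. The work goes in short steps, Python scripts to look and compute and a shell command to move; the robot and the scene stay as the last step left them, time stands still between calls to the robot, and variables do not carry over. Pictures are saved under pics/ and viewed, at most 10 in all, crops included, and the job is handed in when it is done.

```bash
ls; mkdir -p pics
python3 - <<'E'
from plant import state, snapshot, camera_info, pinch_z
import cv2,numpy as np
for n in("top","side"):
    p,d=snapshot(n); cv2.imwrite(f"pics/{n}0.png",p[:,:,::-1]); np.save(f"pics/{n}0.npy",d); print(camera_info(n))
s=state();print(s,pinch_z)
E
```

```text
pics
{'fx': 474.1401457699191, 'fy': 474.1401457699191, 'cx': 311.63894637086287, 'cy': 239.7805661365658, 'rvec': array([ 2.16984559, -2.12568503,  0.13458547]), 'tvec': array([-0.00962111,  0.63068424,  1.07272046])}
{'fx': 456.4189385098825, 'fy': 456.4189385098825, 'cx': 321.0215909182821, 'cy': 241.78003037851613, 'rvec': array([ 2.25187229, -0.19666214,  0.08982793]), 'tvec': array([-0.58407989,  0.20759095,  0.78309901])}
{'clock': 0.1, 'joint_positions': array([-1.19460336e+00,  1.24426205e-01,  1.65151062e+00,  7.38958352e-06,
        1.36751018e+00, -8.26104662e-02]), 'qd': array([-0.00092321, -0.0022799 , -0.00181399, -0.0005602 , -0.00049719,
       -0.00072976]), 'tau': array([ 3.19969495e-04, -4.18882191e+01, -3.61095607e+01,  7.77279027e-02,
        4.61942295e-02, -6.31475450e-05]), 'eef_pos': array([ 0.28762767, -0.58225923,  0.21353468]), 'orientation': array([ 9.73802367e-01,  2.27394129e-01, -1.32034454e-04, -9.17737158e-04]), 'force': array([0.93489137, 0.51217478, 0.20861159]), 'moment': array([ 0.02524024,  0.02054507, -0.05482467]), 'grip_force': 0.0, 'opening': 0.09508096333005371} 0.0188
```

View pics/top0.png

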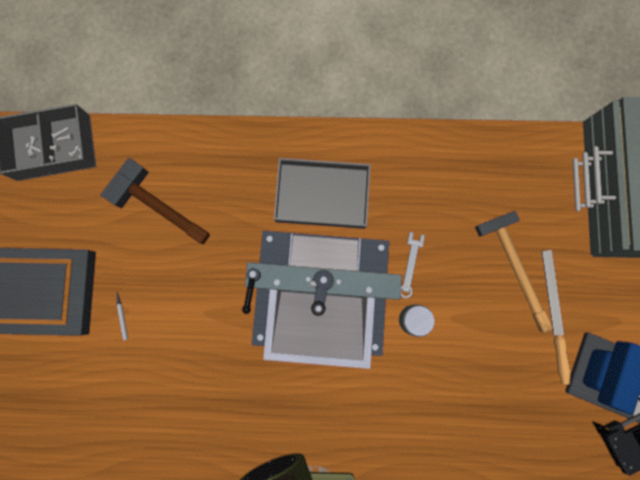

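View pics/side0.png

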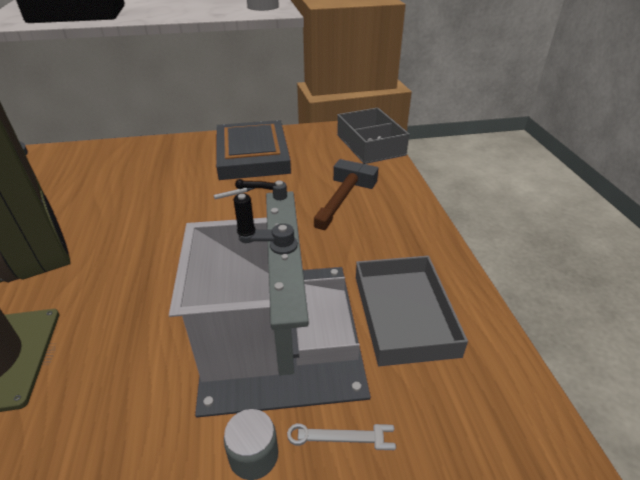

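```bash
cat > h.py <<'E'
import numpy as np,cv2
from plant import camera_info
def ray(cam,u,v,z):
    c=camera_info(cam);R=cv2.Rodrigues(c["rvec"])[0];o=-R.T@c["tvec"]
    d=R.T@np.array([(u-c["cx"])/c["fx"],(v-c["cy"])/c["fy"],1.]);return o+d*(z-o[2])/d[2]
def proj(cam,P):
    c=camera_info(cam);K=np.array([[c["fx"],0,c["cx"]],[0,c["fy"],c["cy"]],[0,0,1]])
    return cv2.projectPoints(np.float64([P]),c["rvec"],c["tvec"],K,None)[0].ravel()
E
python3 - <<'E'
from h import *
from scipy.spatial.transform import Rotation as Ro
p=cv2.imread("pics/top0.png");d=np.load("pics/top0.npy")
# yoke: points with world height 0.195..0.209
c=camera_info("top");R=cv2.Rodrigues(c["rvec"])[0];v,u=np.mgrid[:480,:640]
X=np.stack([(u-c["cx"])/c["fx"]*d,(v-c["cy"])/c["fy"]*d,d],-1)-c["tvec"];X=X@R
m=(X[...,2]>.194)&(X[...,2]<.212)&(u>225)&(u<420)&(v>240)&(v<320)
print(m.sum())
pts=np.array([ray("top",a,b,.204)[:2] for b,a in np.argwhere(m)])
r=cv2.minAreaRect((pts*1000).astype(np.float32));print(r)
m2=(X[...,2]>.285)&(u>225)&(u<420)&(v>240)&(v<340)
print("grip",m2.sum(),X[m2].mean(0),[ray("top",b,a,.294) for a,b in [np.argwhere(m2).mean(0)]])
m3=(X[...,2]>.216)&(X[...,2]<.25)&(u>235)&(u<262)&(v>260)&(v<325)
q=X[m3];print("lever",len(q),q[q[:,0].argmin()],q[q[:,0].argmax()],q.mean(0))
print("hub",ray("top",323,280,.22),ray("top",247,310,.232),ray("top",253,274,.23))
from plant import state
s=state();print(Ro.from_quat(s["orientation"]).as_matrix())
big=cv2.resize(p[220:340,225:425],None,fx=4,fy=4,interpolation=cv2.INTER_CUBIC);cv2.imwrite("pics/crop.png",big)
E
```

```text
3379Traceback (most recent call last):
  File "<stdin>", line 9, in <module>
  File "h.py", line 4, in ray
    c=camera_info(cam);R=cv2.Rodrigues(c["rvec"])[0];o=-R.T@c["tvec"]
ValueError: time passes only in moves, steps and waits
```

```bash
sed -i 's/^from plant import camera_info/from plant import camera_info as _ci\nimport functools\ncamera_info=functools.lru_cache(_ci)/' h.py
python3 - <<'E'
from h import *
from scipy.spatial.transform import Rotation as Ro
p=cv2.imread("pics/top0.png");d=np.load("pics/top0.npy")
c=camera_info("top");R=cv2.Rodrigues(c["rvec"])[0];v,u=np.mgrid[:480,:640]
X=np.stack([(u-c["cx"])/c["fx"]*d,(v-c["cy"])/c["fy"]*d,d],-1)-c["tvec"];X=X@R
m=(X[...,2]>.194)&(X[...,2]<.212)&(u>225)&(u<420)&(v>240)&(v<320)
pts=np.array([ray("top",a,b,.204)[:2] for b,a in np.argwhere(m)])
r=cv2.minAreaRect((pts*1000).astype(np.float32));print(m.sum(),r)
m2=(X[...,2]>.28)&(u>225)&(u<420)&(v>240)&(v<340)
print("grip",m2.sum(),X[m2].mean(0),[ray("top",b,a,.294) for a,b in [np.argwhere(m2).mean(0)]])
m3=(X[...,2]>.216)&(X[...,2]<.25)&(u>235)&(u<262)&(v>260)&(v<325)
q=X[m3];print("lever",len(q),q[q[:,0].argmin()],q[q[:,0].argmax()],q.mean(0))
print("hub",ray("top",323,280,.22),ray("top",247,310,.232),ray("top",253,274,.23))
from plant import state
s=state();print(Ro.from_quat(s["orientation"]).as_matrix())
big=cv2.resize(p[220:340,225:425],None,fx=4,fy=4,interpolation=cv2.INTER_CUBIC);cv2.imwrite("pics/crop.png",big)
E
```

```text
3379 ((528.5289306640625, -21.95794677734375), (308.9439392089844, 49.959964752197266), 86.52458953857422)
grip 226 [ 0.47667469 -0.01136504  0.54688995] [array([ 0.48619914, -0.01495024,  0.294     ])]
lever 382 [0.46160187 0.12522022 0.2351928 ] [0.54843085 0.11065935 0.22500434] [0.50867048 0.11784846 0.23384151]
hub [ 0.52809261 -0.02232044  0.22      ] [0.46727795 0.12208607 0.232     ] [0.53637368 0.11345879 0.23      ]
[[ 8.96583785e-01  4.42873640e-01 -6.74527011e-04]
 [ 4.42874125e-01 -8.96582136e-01  1.72734151e-03]
 [ 1.60225156e-04 -1.84743695e-03 -9.99998281e-01]]
```

View pics/crop.png

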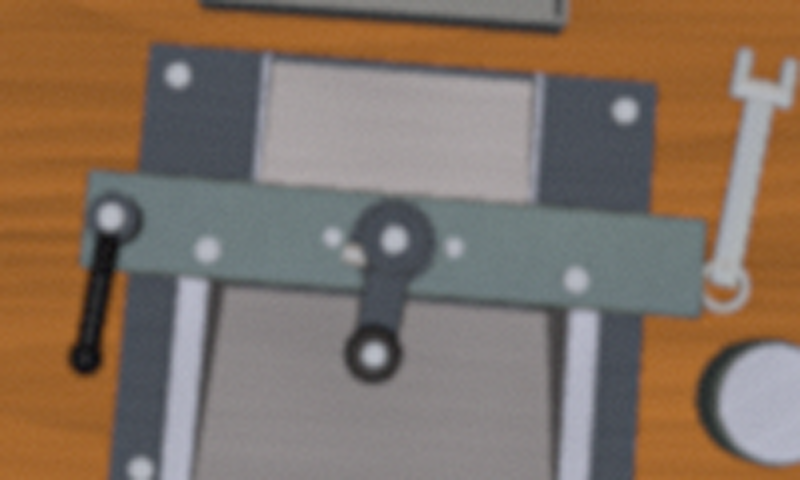

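```bash
python3 - <<'E'
from h import *
g=ray("top",318.2,308.7,.294);print(g)
p=cv2.imread("pics/side0.png")
# side view: cylinder top at approx (242,199)
print(ray("side",242,198,.294))
C=np.array([.5285,-.022]);e=g[:2]-C;print(np.linalg.norm(e),np.degrees(np.arctan2(e[1],e[0])))
E
python3 -m pendant '0 0 0 4 0;0 1 4 8 0;0 2 8 12 0;0 4 12 15 0;0 6 16 15 0;0 8 20 15 0;0 9.5 23.5 15 0;0 11 27 15 0;0 12 31 15 0;0 13 35 15 0;0 14 39 15 0;0 15 42 15 0' 30
```

```text
[ 0.47323959 -0.01355033  0.294     ]
[ 0.47705887 -0.01682739  0.294     ]
0.05590268316625731 171.30644815181128
clock: 1.1
eef_pos: [0.4308, -0.1838, 0.3643]
orientation: [0.974, 0.227, -0.0, -0.0]
force: [0.5, -0.1, 0.3]
opening: 0.0951
grip_force: 0.0
```

```bash
python3 -m pendant '0 1 4 0 0;0 2 8 0 0;0 3 12 0 0;0 3.6 15 0 0;0 3.6 15 0 0;0 3.6 15 0 0;0 3.6 15 -2 0;0 3.6 15 -2 0;0 3.6 15 -2 0'
python3 - <<'E'
from plant import state, snapshot
import cv2
for n in("top","side"):
    p,d=snapshot(n)
    cv2.imwrite(f"pics/{n}1.png",p[:,:,::-1])
a=cv2.imread("pics/top1.png")[200:400,200:460];b=cv2.imread("pics/side1.png")[120:320,130:390]
cv2.imwrite("pics/c1.png",cv2.resize(cv2.vconcat([a,b]),None,fx=1.5,fy=1.5,interpolation=cv2.INTER_CUBIC))
E
```

```text
clock: 1.85
eef_pos: [0.4662, -0.0369, 0.3432]
orientation: [0.974, 0.226, -0.001, -0.0]
force: [-0.6, 0.2, -0.0]
opening: 0.0955
grip_force: 0.0
```

View pics/c1.png

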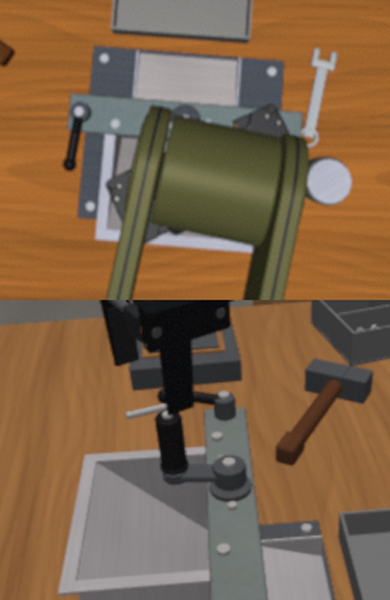

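```bash
python3 -m pendant '0 0.8 2.3 0 0;0 0.8 2.3 0 0;0 0.8 2.3 -3 0;0 0.8 2.3 -6 0;0 0.8 2.3 -9 0;0 0.8 2.3 -9 0;0 0.8 2.3 -9 0'
python3 - <<'E'
from plant import state, snapshot
import cv2
p,d=snapshot("side")
b=p[120:320,130:390,::-1]
cv2.imwrite("pics/c2.png",cv2.resize(b,None,fx=2.5,fy=2.5,interpolation=cv2.INTER_CUBIC))
E
```

```text
clock: 2.53
eef_pos: [0.4742, -0.0133, 0.2538]
orientation: [0.974, 0.227, -0.001, -0.0]
force: [-0.0, 1.1, 0.5]
opening: 0.0956
grip_force: 0.0
```

View pics/c2.png

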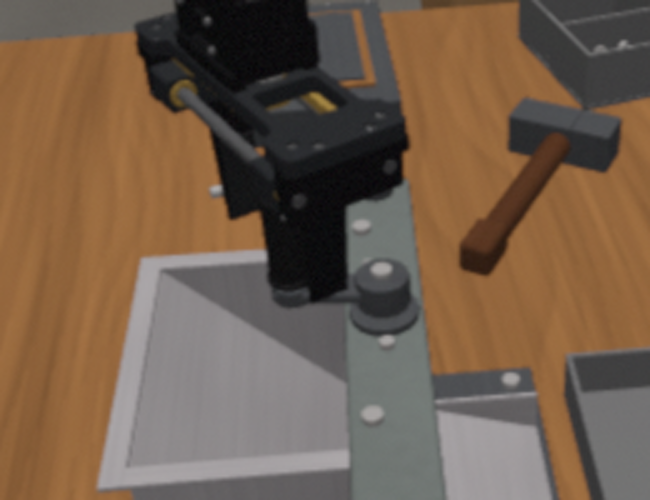

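```bash
python3 -m pendant '200 0 0 0 0;200 0 0 0 0;200 0 0 0 0;200 0 0 0 0;200 0 0 0 0;200 0 0 0 0' 32;python3 -m pendant '255 0 0 0 0;255 0 0 0 0;255 0 0 0 0;255 0 0 0 0;255 0 0 0 0;255 0 0 0 0' 32;python3 - <<'E'
import numpy as np
C=np.array([.5285,-.022]);p0=np.array([.474,-.0133]);e=p0-C;a0=np.arctan2(e[1],e[0]);print(np.degrees(a0),np.linalg.norm(e))
for s in range(0,361,10):
    a=a0-np.radians(s);q=.055*np.array([np.cos(a)-np.cos(a0),np.sin(a)-np.sin(a0)])*100;print(s,q.round(2),end='; ')
E
```

```text
clock: 3.08
eef_pos: [0.4751, -0.0128, 0.255]
orientation: [0.974, 0.227, 0.0, 0.0]
force: [0.6, -0.3, 0.3]
opening: 0.0607
grip_force: 0.0
clock: 3.58
eef_pos: [0.4748, -0.0126, 0.2546]
orientation: [0.974, 0.227, -0.0, -0.0]
force: [-1.4, 0.9, 1.1]
opening: 0.0255
grip_force: 32.0
170.930225396886 0.055190035332476454
0 [0. 0.]; 10 [0.23 0.93]; 20 [0.62 1.81]; 30 [1.16 2.6 ]; 40 [1.83 3.29]; 50 [2.6  3.85]; 60 [3.47 4.27]; 70 [4.39 4.53]; 80 [5.34 4.63]; 90 [6.3  4.56]; 100 [7.23 4.33]; 110 [8.1  3.94]; 120 [8.9 3.4]; 130 [9.59 2.74]; 140 [10.15  1.96]; 150 [10.57  1.1 ]; 160 [10.83  0.18]; 170 [10.93 -0.78]; 180 [10.86 -1.73]; 190 [10.63 -2.66]; 200 [10.24 -3.54]; 210 [ 9.7  -4.33]; 220 [ 9.03 -5.02]; 230 [ 8.26 -5.58]; 240 [ 7.4 -6. ]; 250 [ 6.47 -6.27]; 260 [ 5.52 -6.37]; 270 [ 4.56 -6.3 ]; 280 [ 3.63 -6.07]; 290 [ 2.76 -5.67]; 300 [ 1.96 -5.14]; 310 [ 1.28 -4.47]; 320 [ 0.71 -3.69]; 330 [ 0.29 -2.83]; 340 [ 0.03 -1.91]; 350 [-0.07 -0.96]; 360 [-0. -0.];
```

```bash
python3 -m pendant '255 .1 .5 0 0;255 .2 .9 0 0;255 .4 1.4 0 0;255 .6 1.8 0 0;255 .9 2.2 0 0;255 1.2 2.6 0 0';python3 -m pendant '255 .7 .7 0 0;255 1.4 1.2 0 0;255 2.3 1.7 0 0;255 3.2 1.9 0 0'; python3 -m pendant '255 0 0 0 0;255 0 0 0 0'
```

```text
clock: 4.08
eef_pos: [0.4868, 0.0139, 0.2546]
orientation: [0.974, 0.228, -0.001, -0.0]
force: [-3.0, -1.2, 1.1]
opening: 0.0252
grip_force: 32.0
clock: 4.42
eef_pos: [0.5196, 0.033, 0.2545]
orientation: [0.974, 0.228, -0.0, -0.0]
force: [-4.1, -1.8, 1.6]
opening: 0.0256
grip_force: 32.0
clock: 4.58
eef_pos: [0.5207, 0.033, 0.2546]
orientation: [0.974, 0.228, 0.002, -0.001]
force: [3.1, 1.4, -0.1]
opening: 0.0256
grip_force: 32.0
```

```bash
cat > g.py <<'E'
import numpy as np,sys
from plant import state
s=state();C=np.array([.5288,-.0218]);e=s["eef_pos"][:2]-C;a=np.arctan2(e[1],e[0]);f=s["force"]
t=np.array([np.sin(a),-np.cos(a)]);r=-f[:2]@t
print("ang %.1f r %.1f resist %.1f rad %.1f fz %.1f grip %.0f t %.2f"%(np.degrees(a),1e3*np.hypot(*e),r,f[:2]@e/np.hypot(*e),f[2],s["grip_force"],s["clock"]))
sys.exit(r>float(sys.argv[1]) if len(sys.argv)>1 else 0)
E
python3 g.py
python3 - <<'E'
import numpy as np
f=lambda d:5.5*np.array([np.cos(np.radians(d)),np.sin(np.radians(d))])
for d in range(98,70,-7):print(d,(f(d-7)-f(98)).round(2))
for d in range(70,-290,-10):print(d,((f(d-10)-f(d))/2).round(2),end="; ")
E
```

```text
ang 98.4 r 55.4 resist -3.3 rad 0.9 fz -0.1 grip 32 t 4.58
98 [0.67 0.05]
91 [1.34 0.02]
84 [ 2.   -0.09]
77 [ 2.65 -0.28]
70 [ 0.43 -0.2 ]; 60 [ 0.39 -0.27]; 50 [ 0.34 -0.34]; 40 [ 0.27 -0.39]; 30 [ 0.2  -0.43]; 20 [ 0.12 -0.46]; 10 [ 0.04 -0.48]; 0 [-0.04 -0.48]; -10 [-0.12 -0.46]; -20 [-0.2  -0.43]; -30 [-0.27 -0.39]; -40 [-0.34 -0.34]; -50 [-0.39 -0.27]; -60 [-0.43 -0.2 ]; -70 [-0.46 -0.12]; -80 [-0.48 -0.04]; -90 [-0.48  0.04]; -100 [-0.46  0.12]; -110 [-0.43  0.2 ]; -120 [-0.39  0.27]; -130 [-0.34  0.34]; -140 [-0.27  0.39]; -150 [-0.2   0.43]; -160 [-0.12  0.46]; -170 [-0.04  0.48]; -180 [0.04 0.48]; -190 [0.12 0.46]; -200 [0.2  0.43]; -210 [0.27 0.39]; -220 [0.34 0.34]; -230 [0.39 0.27]; -240 [0.43 0.2 ]; -250 [0.46 0.12]; -260 [0.48 0.04]; -270 [ 0.48 -0.04]; -280 [ 0.46 -0.12];
```

```bash
(python3 -m pendant '255 .67 .05 0 0;255 1.34 .02 0 0;255 2 -.09 0 0;255 2.65 -.28 0 0' && python3 g.py 10 >&2 && 
python3 -m pendant '255 .22 -.1 0 0;255 .43 -.2 0 0' && python3 g.py 9 >&2 &&
python3 -m pendant '255 .22 -.1 0 0;255 .43 -.2 0 0' && python3 g.py 9 >&2 &&
python3 -m pendant '255 .2 -.14 0 0;255 .39 -.27 0 0' && python3 g.py 9 >&2 &&
python3 -m pendant '255 .2 -.14 0 0;255 .39 -.27 0 0' && python3 g.py 9 >&2 &&
python3 -m pendant '255 .17 -.17 0 0;255 .34 -.34 0 0' && python3 g.py 9 >&2 &&
python3 -m pendant '255 .17 -.17 0 0;255 .34 -.34 0 0' && python3 g.py 9 >&2 ) >/dev/null
```

```text
ang 72.4 r 55.4 resist 4.0 rad 5.1 fz 2.3 grip 32 t 4.92
False
```

```bash
sed -i 's/sys.exit(r>float(sys.argv\[1\])/sys.exit(int(r>float(sys.argv[1]))/' g.py; (
python3 -m pendant '255 .22 -.1 0 0;255 .43 -.2 0 0' && python3 g.py 9 >&2 &&
python3 -m pendant '255 .22 -.1 0 0;255 .43 -.2 0 0' && python3 g.py 9 >&2 &&
python3 -m pendant '255 .2 -.14 0 0;255 .39 -.27 0 0' && python3 g.py 9 >&2 &&
python3 -m pendant '255 .2 -.14 0 0;255 .39 -.27 0 0' && python3 g.py 9 >&2 &&
python3 -m pendant '255 .17 -.17 0 0;255 .34 -.34 0 0' && python3 g.py 9 >&2 &&
python3 -m pendant '255 .17 -.17 0 0;255 .34 -.34 0 0' && python3 g.py 9 >&2 ) >/dev/null
```

```text
ang 67.1 r 55.4 resist 3.3 rad 6.5 fz 0.1 grip 32 t 5.08
ang 62.2 r 55.4 resist 3.9 rad 5.0 fz 0.8 grip 32 t 5.25
ang 57.2 r 55.3 resist 2.6 rad 7.3 fz -0.0 grip 32 t 5.42
ang 52.1 r 55.4 resist 2.4 rad 5.5 fz 0.8 grip 32 t 5.58
ang 47.0 r 55.3 resist 3.5 rad 6.6 fz 0.9 grip 32 t 5.75
ang 41.9 r 55.3 resist 2.7 rad 5.8 fz -1.1 grip 32 t 5.92
```

```bash
(
python3 -m pendant '255 .16 -.18 0 0;255 .3 -.37 0 0' && python3 g.py 9 >&2 &&
python3 -m pendant '255 .15 -.19 0 0;255 .29 -.38 0 0' && python3 g.py 9 >&2 &&
python3 -m pendant '255 .11 -.21 0 0;255 .22 -.43 0 0' && python3 g.py 9 >&2 &&
python3 -m pendant '255 .1 -.21 0 0;255 .2 -.43 0 0' && python3 g.py 9 >&2 &&
python3 -m pendant '255 .06 -.23 0 0;255 .12 -.46 0 0' && python3 g.py 9 >&2 &&
python3 -m pendant '255 .06 -.23 0 0;255 .12 -.46 0 0' && python3 g.py 9 >&2 &&
python3 -m pendant '255 .02 -.24 0 0;255 .04 -.48 0 0' && python3 g.py 9 >&2 &&
python3 -m pendant '255 .02 -.24 0 0;255 .04 -.48 0 0' && python3 g.py 9 >&2 &&
python3 -m pendant '255 -.02 -.24 0 0;255 -.04 -.48 0 0' && python3 g.py 9 >&2 &&
python3 -m pendant '255 -.02 -.24 0 0;255 -.04 -.48 0 0' && python3 g.py 9 >&2 &&
python3 -m pendant '255 -.06 -.23 0 0;255 -.12 -.46 0 0' && python3 g.py 9 >&2 &&
python3 -m pendant '255 -.06 -.23 0 0;255 -.12 -.46 0 0' && python3 g.py 9 >&2 &&
python3 -m pendant '255 -.1 -.21 0 0;255 -.2 -.43 0 0' && python3 g.py 9 >&2 &&
python3 -m pendant '255 -.1 -.21 0 0;255 -.2 -.43 0 0' && python3 g.py 9 >&2 ) >/dev/null
```

```text
ang 36.7 r 55.2 resist 3.4 rad 5.9 fz -1.0 grip 32 t 6.08
ang 31.6 r 55.3 resist 2.9 rad 5.0 fz 0.2 grip 32 t 6.25
ang 26.5 r 55.3 resist 3.2 rad 5.0 fz -1.6 grip 32 t 6.42
ang 21.4 r 55.2 resist 3.0 rad 4.1 fz -0.2 grip 32 t 6.58
ang 16.3 r 55.2 resist 3.4 rad 5.0 fz -1.5 grip 32 t 6.75
ang 11.2 r 55.2 resist 3.2 rad 4.8 fz -0.9 grip 32 t 6.92
ang 6.0 r 55.1 resist 3.1 rad 5.4 fz -0.7 grip 32 t 7.08
ang 0.9 r 55.1 resist 3.6 rad 4.3 fz -1.9 grip 32 t 7.25
ang -4.3 r 55.0 resist 2.6 rad 5.7 fz -2.9 grip 32 t 7.42
ang -9.5 r 55.0 resist 2.4 rad 5.0 fz -1.2 grip 32 t 7.58
ang -14.7 r 54.9 resist 3.3 rad 4.6 fz -1.8 grip 32 t 7.75
ang -19.7 r 54.9 resist 3.1 rad 3.0 fz -0.6 grip 32 t 7.92
ang -25.0 r 54.8 resist 3.5 rad 3.9 fz -1.4 grip 32 t 8.08
ang -30.1 r 54.8 resist 3.5 rad 2.2 fz -1.0 grip 32 t 8.25
```

```bash
(
python3 -m pendant '255 -.13 -.2 0 0;255 -.27 -.39 0 0' && python3 g.py 8 >&2 &&
python3 -m pendant '255 -.13 -.2 0 0;255 -.27 -.39 0 0' && python3 g.py 8 >&2 &&
python3 -m pendant '255 -.17 -.17 0 0;255 -.34 -.34 0 0' && python3 g.py 8 >&2 &&
python3 -m pendant '255 -.17 -.17 0 0;255 -.34 -.34 0 0' && python3 g.py 8 >&2 &&
python3 -m pendant '255 -.2 -.14 0 0;255 -.39 -.27 0 0' && python3 g.py 8 >&2 &&
python3 -m pendant '255 -.2 -.14 0 0;255 -.39 -.27 0 0' && python3 g.py 8 >&2 &&
python3 -m pendant '255 -.22 -.1 0 0;255 -.43 -.2 0 0' && python3 g.py 8 >&2 &&
python3 -m pendant '255 -.22 -.1 0 0;255 -.43 -.2 0 0' && python3 g.py 8 >&2 &&
python3 -m pendant '255 -.23 -.06 0 0;255 -.46 -.12 0 0' && python3 g.py 8 >&2 &&
python3 -m pendant '255 -.23 -.06 0 0;255 -.46 -.12 0 0' && python3 g.py 8 >&2 &&
python3 -m pendant '255 -.24 -.02 0 0;255 -.48 -.04 0 0' && python3 g.py 8 >&2 &&
python3 -m pendant '255 -.24 -.02 0 0;255 -.48 -.04 0 0' && python3 g.py 8 >&2 &&
python3 -m pendant '255 -.24 .02 0 0;255 -.48 .04 0 0' && python3 g.py 8 >&2 &&
python3 -m pendant '255 -.24 .02 0 0;255 -.48 .04 0 0' && python3 g.py 8 >&2 &&
python3 -m pendant '255 -.23 .06 0 0;255 -.46 .12 0 0' && python3 g.py 8 >&2 &&
python3 -m pendant '255 -.23 .06 0 0;255 -.46 .12 0 0' && python3 g.py 8 >&2 &&
python3 -m pendant '255 -.22 .1 0 0;255 -.43 .2 0 0' && python3 g.py 8 >&2 &&
python3 -m pendant '255 -.22 .1 0 0;255 -.43 .2 0 0' && python3 g.py 8 >&2 &&
python3 -m pendant '255 -.2 .14 0 0;255 -.39 .27 0 0' && python3 g.py 8 >&2 &&
python3 -m pendant '255 -.2 .14 0 0;255 -.39 .27 0 0' && python3 g.py 8 >&2  ) >/dev/null
```

```text
ang -31.3 r 54.6 resist 19.3 rad 5.8 fz -5.5 grip 32 t 8.42
```

```bash
python3 -m pendant '255 .13 .2 0 0;255 .13 .2 0 0' >/dev/null; python3 g.py; python3 -m pendant '255 0 0 0 0;255 0 0 0 0'>/dev/null; python3 g.py; python3 -c "
from plant import state;s=state();print(s['eef_pos'],s['orientation'])"
```

```text
ang -30.5 r 54.7 resist 9.4 rad 5.3 fz -2.6 grip 32 t 8.58
ang -30.5 r 54.7 resist 9.0 rad 5.0 fz -3.0 grip 32 t 8.75
[ 0.57589754 -0.0495702   0.25482709] [ 9.73753981e-01  2.27570541e-01  3.74892112e-03 -8.82849224e-04]
```

```bash
sed -i 's/int(r>/int(abs(r)>/' g.py
python3 - <<'E'
import numpy as np
f=lambda d:5.55*np.array([np.cos(np.radians(d)),np.sin(np.radians(d))])
for b in(-30,150):print(';'.join("255 %.1f %.1f 0 0"%tuple(f(b+15*k)-f(b)) for k in range(1,13)))
for b in(-30,150):print(';'.join("255 %.2f %.2f 0 0"%tuple(f(b+15*k)-f(b)) for k in range(1,13)))
E
```

```text
255 0.6 1.3 0 0;255 0.7 2.8 0 0;255 0.6 4.2 0 0;255 0.0 5.5 0 0;255 -0.9 6.7 0 0;255 -2.0 7.6 0 0;255 -3.4 8.1 0 0;255 -4.8 8.3 0 0;255 -6.2 8.1 0 0;255 -7.6 7.6 0 0;255 -8.7 6.7 0 0;255 -9.6 5.5 0 0
255 -0.6 -1.3 0 0;255 -0.7 -2.8 0 0;255 -0.6 -4.2 0 0;255 0.0 -5.5 0 0;255 0.9 -6.7 0 0;255 2.0 -7.6 0 0;255 3.4 -8.1 0 0;255 4.8 -8.3 0 0;255 6.2 -8.1 0 0;255 7.6 -7.6 0 0;255 8.7 -6.7 0 0;255 9.6 -5.6 0 0
255 0.55 1.34 0 0;255 0.74 2.77 0 0;255 0.55 4.21 0 0;255 0.00 5.55 0 0;255 -0.88 6.70 0 0;255 -2.03 7.58 0 0;255 -3.37 8.14 0 0;255 -4.81 8.32 0 0;255 -6.24 8.14 0 0;255 -7.58 7.58 0 0;255 -8.73 6.70 0 0;255 -9.61 5.55 0 0
255 -0.55 -1.34 0 0;255 -0.74 -2.77 0 0;255 -0.55 -4.21 0 0;255 0.00 -5.55 0 0;255 0.88 -6.70 0 0;255 2.03 -7.58 0 0;255 3.37 -8.14 0 0;255 4.81 -8.32 0 0;255 6.24 -8.14 0 0;255 7.58 -7.58 0 0;255 8.73 -6.70 0 0;255 9.61 -5.55 0 0
```

First half turn, then check.

```bash
(python3 -m pendant '255 .1 .05 0 0' && python3 -m pendant '255 .55 1.35 0 0;255 .75 2.75 0 0;255 .55 4.2 0 0;255 0 5.55 0 0;255 -.9 6.7 0 0;255 -2.05 7.6 0 0' && python3 g.py 15 >&2 && python3 -m pendant '255 -1.35 .55 0 0;255 -2.75 .75 0 0;255 -4.2 .55 0 0;255 -5.55 0 0 0;255 -6.7 -.9 0 0;255 -7.55 -2.05 0 0' && python3 g.py 15 >&2 )>/dev/null
```

```text
ang 60.6 r 55.4 resist -4.5 rad 3.7 fz -2.7 grip 32 t 9.33
ang 151.9 r 55.5 resist -5.2 rad -13.5 fz -7.8 grip 32 t 9.83
```

```bash
(python3 -m pendant '255 .1 -.06 0 0;255 .1 -.06 0 0' && python3 g.py 15 >&2 && python3 -m pendant '255 -.55 -1.33 0 0;255 -.74 -2.75 0 0;255 -.55 -4.17 0 0;255 0 -5.5 0 0;255 .87 -6.64 0 0;255 2.01 -7.51 0 0' && python3 g.py 15 >&2 && python3 -m pendant '255 1.33 -.55 0 0;255 2.75 -.74 0 0;255 4.17 -.55 0 0;255 5.5 0 0 0;255 6.64 .87 0 0;255 7.51 2.01 0 0' && python3 g.py 15 >&2 )>/dev/null
```

```text
ang 153.6 r 55.1 resist 3.2 rad -3.1 fz -0.9 grip 32 t 10.00
ang -121.9 r 54.9 resist -3.7 rad -9.5 fz -0.4 grip 32 t 10.50
ang -32.3 r 55.0 resist -4.9 rad -0.1 fz 0.5 grip 32 t 11.00
```

```bash
(python3 -m pendant '255 .05 .05 0 0' && python3 -m pendant '255 .55 1.33 0 0;255 .74 2.75 0 0;255 .55 4.17 0 0;255 0 5.5 0 0;255 -.87 6.64 0 0;255 -2.01 7.51 0 0' && python3 g.py 15 >&2 && python3 -m pendant '255 -1.33 .55 0 0;255 -2.75 .74 0 0;255 -4.17 .55 0 0;255 -5.5 0 0 0;255 -6.64 -.87 0 0;255 -7.51 -2.01 0 0' && python3 g.py 15 >&2 &&
 python3 -m pendant '255 -.55 -1.33 0 0;255 -.74 -2.75 0 0;255 -.55 -4.17 0 0;255 0 -5.5 0 0;255 .87 -6.64 0 0;255 2.01 -7.51 0 0' && python3 g.py 15 >&2 && python3 -m pendant '255 1.33 -.55 0 0;255 2.75 -.74 0 0;255 4.17 -.55 0 0;255 5.5 0 0 0;255 6.64 .87 0 0;255 7.51 2.01 0 0' && python3 g.py 15 >&2 )>/dev/null
```

```text
ang 60.3 r 55.6 resist -4.2 rad 0.4 fz -2.6 grip 32 t 11.58
ang 150.1 r 55.4 resist -4.0 rad -9.7 fz -6.3 grip 32 t 12.08
ang -122.1 r 54.7 resist -5.3 rad -6.7 fz 0.6 grip 32 t 12.58
ang -31.4 r 55.0 resist -5.2 rad 1.3 fz 0.0 grip 32 t 13.08
```

```bash
(python3 -m pendant '255 .55 1.33 0 0;255 .74 2.75 0 0;255 .55 4.17 0 0;255 0 5.5 0 0;255 -.87 6.64 0 0;255 -2.01 7.51 0 0' && python3 g.py 15 >&2 && python3 -m pendant '255 -1.33 .55 0 0;255 -2.75 .74 0 0;255 -4.17 .55 0 0;255 -5.5 0 0 0;255 -6.64 -.87 0 0;255 -7.51 -2.01 0 0' && python3 g.py 15 >&2 &&
 python3 -m pendant '255 -.55 -1.33 0 0;255 -.74 -2.75 0 0;255 -.55 -4.17 0 0;255 0 -5.5 0 0;255 .87 -6.64 0 0;255 2.01 -7.51 0 0' && python3 g.py 15 >&2 && python3 -m pendant '255 1.33 -.55 0 0;255 2.75 -.74 0 0;255 4.17 -.55 0 0;255 5.5 0 0 0;255 6.64 .87 0 0;255 7.5 2 0 0' && python3 g.py 15 >&2; python3 -m pendant '255 0 0 0 0;255 0 0 0 0;255 0 0 0 0' ; python3 g.py >&2 )>/dev/null
```

```text
ang 60.3 r 55.6 resist -4.8 rad -0.8 fz -1.3 grip 32 t 13.58
ang 149.6 r 55.3 resist -5.4 rad -10.1 fz -5.5 grip 32 t 14.08
ang -122.0 r 54.6 resist -4.9 rad -4.3 fz -0.0 grip 32 t 14.58
ang -31.1 r 55.0 resist -3.8 rad 0.4 fz -0.6 grip 32 t 15.08
ang -30.0 r 54.7 resist 2.4 rad 5.2 fz -1.3 grip 32 t 15.33
```

```bash
python3 -m pendant '150 0 0 0 0;100 0 0 0 0;0 0 0 0 0;0 0 0 0 0;0 0 0 0 0;0 0 0 0 0;0 0 0 0 0;0 0 0 0 0;0 0 0 0 0;0 0 0 0 0' ; python3 -m pendant '0 0 0 3 0;0 0 0 6 0;0 0 0 9 0;0 -3 -4 11 0;0 -5 -8 11 0;0 -6 -12 11 0;0 -6 -16 11 0;0 -7 -20 11 0;0 -7 -24 11 0;0 -7 -26 11 0;0 -7 -26 11 0;0 -7 -26 11 0'
python3 - <<'E'
from plant import snapshot
from h import *
p,d=snapshot("top");cv2.imwrite("pics/top2.png",p[:,:,::-1]);np.save("pics/top2.npy",d)
c=camera_info("top");R=cv2.Rodrigues(c["rvec"])[0];v,u=np.mgrid[:480,:640]
X=np.stack([(u-c["cx"])/c["fx"]*d,(v-c["cy"])/c["fy"]*d,d],-1)-c["tvec"];X=X@R
m=(X[...,2]>.194)&(X[...,2]<.212)&(u>225)&(u<420)&(v>240)&(v<320)
pts=np.array([ray("top",a,b,.204)[:2] for b,a in np.argwhere(m)])
print(m.sum(),cv2.minAreaRect((pts*1000).astype(np.float32)))
a=p[200:350,220:440,::-1];b=cv2.imread("pics/top0.png")[200:350,220:440]
cv2.imwrite("pics/c3.png",cv2.resize(cv2.hconcat([b,a]),None,fx=1.8,fy=1.8,interpolation=cv2.INTER_CUBIC))
E
```

```text
clock: 16.17
eef_pos: [0.5749, -0.0502, 0.2546]
orientation: [0.974, 0.227, -0.0, -0.0]
force: [-0.2, -0.7, -1.0]
opening: 0.0866
grip_force: 0.0
clock: 17.17
eef_pos: [0.5045, -0.3114, 0.364]
orientation: [0.974, 0.226, -0.0, -0.001]
force: [0.8, 0.9, 0.8]
opening: 0.0948
grip_force: 0.0
3388 ((528.47265625, -21.953567504882812), (308.9309387207031, 50.00685501098633), 86.54755401611328)
```

View pics/c3.png

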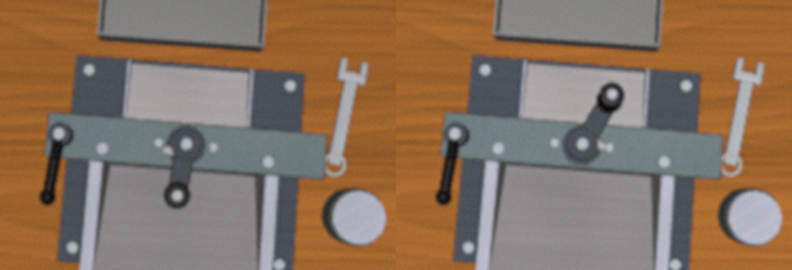

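```bash
python3 -m pendant '100 0 3 0 0;200 0 7 0 0;255 0 11 0 0;255 -1 14 0 0;255 -1 18 0 0;255 -1 22 0 0;255 -2 25 0 0;255 -2 29 0 0;255 -2 33 0 0;255 -2 37 0 0;255 -2 40 0 0;255 -2 40 0 0' 15;python3 -m pendant '255 0 0 0 0;255 0 0 0 0;255 0 0 0 0;255 0 0 0 0'
python3 - <<'E'
from plant import state
s=state();print(s["joint_positions"].round(2),s["opening"])
import numpy as np
for th in range(172,80,-6):
    a=np.radians(th);b=np.radians(th-90-26.3);off=6.5+10*abs(np.cos(b))+12*abs(np.sin(b))
    P=np.array([.5368,.1147])+.050*np.array([np.cos(a),np.sin(a)])-off/1e3*np.array([np.sin(a),-np.cos(a)])
    print(th,(P*100).round(2),round(off,1))
E
```

```text
clock: 18.22
eef_pos: [0.4835, 0.0956, 0.365]
orientation: [0.973, 0.232, 0.001, -0.001]
force: [0.5, -0.0, -0.2]
opening: 0.0201
grip_force: 0.0
clock: 18.55
eef_pos: [0.4849, 0.0889, 0.3646]
orientation: [0.974, 0.227, 0.0, 0.0]
force: [-0.3, 0.5, 0.1]
opening: 0.0008
grip_force: 0.0
[ 0.07 -0.28  1.78 -0.    1.64  1.19] 0.0008242010320259498
172 [48.42  9.98] 22.0
166 [48.29 10.53] 22.1
160 [48.23 11.11] 22.0
154 [48.23 11.71] 21.8
148 [48.31 12.31] 21.3
142 [48.46 12.92] 20.7
136 [48.7  13.51] 20.0
130 [49.01 14.08] 19.1
124 [49.39 14.61] 18.0
118 [49.84 15.09] 16.9
112 [50.2  15.46] 17.4
106 [50.52 15.77] 18.5
100 [50.89 16.06] 19.5
94 [51.31 16.32] 20.3
88 [51.76 16.54] 21.0
82 [52.24 16.72] 21.5
```

```bash
python3 -m pendant '255 0 0 -4 0;255 0 0 -8 0;255 0 0 -11 0;255 0 0 -13.6 0;255 0 0 -13.6 0;255 0 0 -13.6 0;255 0 0 -13.6 0' ; python3 -m pendant '255 -.1 .5 0 0;255 -.1 1.1 0 0;255 -.2 1.7 0 0;255 -.2 2.2 0 0;255 -.2 2.8 0 0;255 -.2 3.4 0 0'; python3 -m pendant '255 .2 .6 0 0;255 .4 1.2 0 0;255 .7 1.7 0 0;255 1.1 2.3 0 0;255 1.5 2.8 0 0;255 1.9 3.2 0 0'
```

```text
clock: 19.13
eef_pos: [0.486, 0.0893, 0.2307]
orientation: [0.974, 0.227, 0.001, 0.0]
force: [0.2, 0.1, 1.1]
opening: 0.0004
grip_force: 0.0
clock: 19.63
eef_pos: [0.4834, 0.1239, 0.2294]
orientation: [0.974, 0.227, 0.001, 0.001]
force: [0.4, -4.5, 0.2]
opening: 0.0002
grip_force: 1.8
clock: 20.13
eef_pos: [0.5017, 0.1564, 0.2279]
orientation: [0.974, 0.228, -0.001, -0.0]
force: [-2.7, -2.9, -0.1]
opening: 0.0004
grip_force: 1.8
```

```bash
cat > k.py <<'E'
from plant import state
import sys
s=state();print(s["eef_pos"].round(4),s["force"].round(1),s["clock"],file=sys.stderr);sys.exit(int(s["force"][0]<-8))
E
(python3 -m pendant '255 .35 .3 0 0;255 .7 .5 0 0' && python3 k.py && python3 -m pendant '255 .2 .1 0 0;255 .4 .2 0 0' && python3 k.py && python3 -m pendant '255 .15 .05 0 0;255 .3 .1 0 0' && python3 k.py && python3 -m pendant '255 .15 .05 0 0;255 .3 .1 0 0' && python3 k.py && python3 -m pendant '255 .15 .05 0 0;255 .3 .1 0 0' && python3 k.py ; python3 -m pendant '255 0 0 0 0;255 0 0 0 0'; python3 k.py)>/dev/null
```

```text
[0.5088 0.1612 0.2279] [-2.4 -3.1 -0.7] 20.3
[0.5128 0.163  0.228 ] [-3.7 -3.   0.2] 20.4667
[0.5157 0.1639 0.2282] [-2.1 -2.1 -0.8] 20.6333
[0.5188 0.1649 0.2284] [-2.9 -2.6 -1.4] 20.8
[0.5198 0.1652 0.2282] [-13.4  -5.6   2.8] 20.9667
[0.5197 0.1651 0.2282] [-10.3  -3.6   1.8] 21.1333
```

Stop reached. Back off, retract, check.

```bash
python3 -m pendant '255 -1 -.3 0 0;255 -2 -.3 0 0;255 -2.5 -.3 0 0;255 -2.5 -.3 4 0;255 -2.5 -.3 8 0;255 -2.5 -.3 12 0;255 -4 -4 14 0;255 -6 -8 14 0;255 -8 -12 14 0;255 -10 -16 14 0;255 -11 -20 14 0;255 -12 -24 14 0'; python3 -m pendant '255 0 -4 0 0;255 0 -8 0 0;255 0 -12 0 0;255 0 -16 0 0;255 0 -16 0 0;255 0 -16 0 0;255 0 -16 0 0'
python3 - <<'E'
from plant import snapshot
from h import *
p,d=snapshot("top");cv2.imwrite("pics/top4.png",p[:,:,::-1])
c=camera_info("top");R=cv2.Rodrigues(c["rvec"])[0];v,u=np.mgrid[:480,:640]
X=np.stack([(u-c["cx"])/c["fx"]*d,(v-c["cy"])/c["fy"]*d,d],-1)-c["tvec"];X=X@R
m=(X[...,2]>.194)&(X[...,2]<.212)&(u>225)&(u<420)&(v>240)&(v<320)
pts=np.array([ray("top",a,b,.204)[:2] for b,a in np.argwhere(m)])
print(m.sum(),cv2.minAreaRect((pts*1000).astype(np.float32)))
a=p[200:350,190:440,::-1]
cv2.imwrite("pics/c4.png",cv2.resize(a,None,fx=3,fy=3,interpolation=cv2.INTER_CUBIC))
E
```

```text
clock: 22.13
eef_pos: [0.4038, -0.0647, 0.3699]
orientation: [0.974, 0.228, 0.002, 0.001]
force: [1.5, -0.6, 0.0]
opening: 0.0006
grip_force: 0.0
clock: 22.72
eef_pos: [0.4048, -0.2235, 0.3691]
orientation: [0.974, 0.227, 0.001, 0.0]
force: [-0.1, 0.9, 0.0]
opening: 0.0003
grip_force: 0.0
3416 ((528.4907836914062, -21.954727172851562), (308.93194580078125, 49.9758186340332), 86.54579162597656)
```

View pics/c4.png

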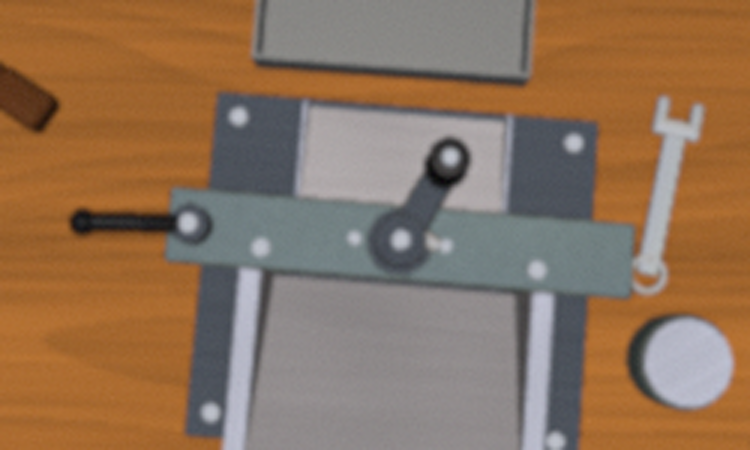

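The lever, from (188,222) to (80,222) in the crop, is over against its stop. The crank grip at (450,158) is unchanged, and the unit, tray, tin and spanner have not moved.

```bash
python3 -c "
from plant import sign_off;print(sign_off())"
```

```text
the job is handed in; nothing more can be done
None
```

The gate was seated at a peak of about 19 N at the grip, under the 25 N limit, then opened three turns to within about a degree; the clamp lever is locked at its stop, nothing else moved, and the job was handed in at about 23 s.

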